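# Bin the snapped LED module through the sprung flap

### The arm

A 7-joint arm with a two-finger parallel gripper is mounted at the origin on the work surface. World frame = base frame: x ahead of the robot, y to its left, z up, the work surface at z = 0. Lengths are in m, angles in rad, forces in N, time in s.
With the tool pointing down it reaches from about 0.4 to 0.875 m from the base axis. Payload 19.3 kg.
Tool frame: the origin (TCP) lies where the fingers leave the gripper's body, on its centre line; the fingertips stand bot.tip_reach ahead of it and the grasp point (between the pads) lies 54 mm ahead of it (bot.tip_reach is the distance from the TCP to the fingertips, in m); z points along the fingers, y is the line along which they close (so a half turn about z gives the same grasp; the last joint's range is limited). The gripper opens to 85 mm and grips with 20 to 120 N. Pads are 22 mm wide; open, the fingers measure 114 mm over their backs; the gripper's body (76 mm by 85 mm) begins 54 mm behind the grasp point. The pads swing forward as they close: fully open they stand 13 mm farther back than shut.
Start: joints at [-1.242, 0.521, -0.036, 1.599, 0.021, 1.021, -0.113], TCP at [0.243, 0.576, 0.304] pointing down, gripper open.
Joint ranges: [-2.91, 2.91], [-0.3, 2.13], [-1.5, 1.42], [0.17, 2.43], [-1.26, 4.41], [0.16, 1.93], [-2.52, 2.52]. Speed limits (rad/s): [1.89, 1.89, 2.39, 2.39, 3.01, 3.01, 3.01].

### API

Orientations are given as [roll, pitch, yaw] about the fixed x, y, z axes, in that order (R = Rz(yaw) Ry(pitch) Rx(roll)).
In Python, from workcell import bot gives the robot as it stands. The module is installed in compiled form; this text tells all that it offers.
- The arm moves only by the shell command python3 -m jog 'ROWS' [FORCE]. ROWS is JSON, a list that holds one entry, the list of rows, each a list of 7 numbers: the shift along the tool's x, y, z in mm, then the turn, a rotation vector about the tool's x, y, z in rad, then the opening, from 0 (shut) to 1 (fully open). In form: [[[tx, ty, tz, wx, wy, wz, fingers], ...]]. A call has 1 to 5 rows; each row shifts and turns the commanded pose from where the row before left it, along the tool's axes as they then stand; what a row does not reach is not made up. A row lasts 1/10 s, in which the tool goes at most 50 mm and 8.59 degrees, less where a joint would pass 70% of its speed; a pose out of reach is approached as far as the arm can. A call is refused whole if a number of a shift passes 50 or a number of a turn 0.15, either way. A call with a gripper value outside its range is refused whole. The fingers move at their own pace and stop on an object; FORCE is the grip in N (left out, the last holds). Time passes only in rows, so rows that do not move let the fingers close. It gives the time, the measured TCP pose, the force, the opening and the grip force at its end, in the units of the state.
- bot.observe(): the state, without advancing time (a new reading comes with each control period).
- bot.grab_frame(name): name is "scene" or "top" or "wrist"; returns a dict with "img" (480x640x3 uint8, red, green, blue), "intrinsics" (3x3 intrinsics, pixels), "R" (3x3) and "t" (3): a world point X has camera coordinates R X + t; the wrist camera has in their place "tool_from_camera" (4x4, takes a point from camera to tool coordinates, whose origin is the TCP and whose axes are the flange's). Camera axes: x right, y down, z forward; pixel columns grow to the right and rows downward; lengths in m; the calibration is good to about 2 mm. A picture is of the moment at which its call begins: read the wrist's pose just before it. There is no depth.
- bot.job_done(): hands the job in; it is judged then, once.
Trained networks look in a picture, given as the dict that the camera call returned (one of the last four; its "shot" number tells which), for a name from the list of things; names that differ only in an ending like _2 or _b are one class to them, and where a whole thing is asked for, a point or a joint stands for the part that bears it (a point fixed in the world has none). Each returns a list of dicts, best first, with "conf" (0 to 1); they miss things now and then, are a little off and sometimes report something else, mostly with a low value. They report only what shows in the picture. A call takes as long as a camera call. They do not tell look-alikes from the thing itself.
- bot.trace(query, picture): "region" (480x640 bool, what is visible of it).
- bot.spot_point(query, picture): "xyz" ([x, y, z] in m, in world coordinates, good to about 4 mm: a listed point, or the origin of a listed thing).
The state is a dict: "clock": time; "qpos": joint angles; "qd": joint speeds; "joint_efforts": joint torques, N m; "position": TCP position; "tool_rot": TCP orientation; "force": force on the tool from outside, world axes, zero at the start; "moment": the same for the moment, N m; "grip_width": finger opening in m; "finger_force": force on a finger pad.
Only numpy, scipy, OpenCV 4.12 (cv2) and the standard library are available. Lean on these libraries where they do the work, as an engineer would, in place of code of your own. Each camera call takes 0.05 s, during which the arm holds its last target. There are 200 camera calls.

### The job

Pick out the snapped LED module and put it into the grey reject box on the bench: push the sprung flap down with the part in the gripper, hold the flap well open while you let go and until the module has dropped into the box, then withdraw so that the flap springs shut. Leave the two sound modules where they are.

Things in the scene. Friction and masses are not known exactly. Their poses are not given: they have to be found in the camera images.
- reject: the snapped LED module, loose on the bench, about 75 g: an aluminium bar with a black board on top and only two LED domes. Its whole part is 50 mm long (x), 28 mm wide (y) and 26 mm high, domes up to 35 mm; from its broken +x end a low tongue 14 mm long and 9 mm high sticks out. Origin at the centre of the underside of the 50 mm part, z up
- good_a: a sound LED module: aluminium bar 90 mm long (x), 28 mm wide (y), 26 mm high with five LED domes up to 35 mm, about 120 g. Origin at the centre of its underside. Must stay where it is
- good_b: a second sound LED module, same as good_a. Must stay where it is
- reject_box: the reject box, fixed grey sheet-steel box 196 x 196 mm and 200 mm high, closed all round but for the slot in its top. Origin at the centre of its underside, axes parallel to the slot's. Its floor is 4 mm thick
- slot (a point): centre of the slot, level with the top of the reject box, 200 mm above the bench. The slot is 140 mm along this frame's x and 110 mm along y, in a top 4 mm thick; z up. A plain aluminium flap fills it, hinged along y (three dark knuckles, 4 mm proud) at the slot's +x edge (x = +70 mm), free edge at x = -67 mm, and swings down into the box only. The box floor is 196 mm below this point
- flap (a joint): flap angle in rad: 0 shut; grows as it is pushed down; stop at 1.5. A weak spring shuts it: about 1.7 N at its middle starts it, about 3 N holds it at 0.8 rad; a module laid on its middle does not open it. Fingers in mid-slot, closing on the part along the slot's x, tips 55 mm below the box top, hold it near 0.8 rad; opened there to 50 mm they push it further and the part falls between them
There are look-alikes about, which are no part of the job. Leave any green or red look-alike of the reject alone.

How it is judged:
On the way, in this order (a step that is already met when the one before it is completed fails the run):
1. the snapped module is held in the fingers inside the slot (its underside more than 20 mm below the box top) with the flap pushed open past 0.5 rad (contact force between the fingers and reject above 0.5 N and value of joint flap above 0.5 rad and z of reject in the frame of slot below -0.02 m and x of reject in the frame of slot between -0.07 and 0.07 m and y of reject in the frame of slot between -0.055 and 0.055 m), for 0.1 s.
2. the module has fallen into the box (more than 130 mm below its top) while the flap is still held open past 0.4 rad (z of reject in the frame of slot below -0.13 m and value of joint flap above 0.4 rad), for 0.1 s.
At the end, for the whole second after the job is handed in: the snapped module lies at rest inside the reject box, more than 130 mm below its top; the flap is shut (within 0.1 rad); both sound modules are within 30 mm of where they started (z of reject in the frame of slot below -0.13 m and x of reject in the frame of slot between -0.1 and 0.1 m and y of reject in the frame of slot between -0.1 and 0.1 m and linear speed of reject below 0.05 m/s and value of joint flap below 0.1 rad and distance of each of good_a, good_b from where it was at the start of the episode below 0.03 m); the robot touches nothing.
It fails at once if a sound module is moved by more than 30 mm (distance of any of good_a, good_b from where it was at the start of the episode above 0.03 m).
It also fails if it takes over 38 s, if anything falls off the work surface, if the arm or the gripper's body presses on something with over 40 N, if the wrist force passes 120 N, or if a joint passes its speed limit or range.

## Working session

There is one attempt and no reset: what is moved stays moved. The work goes in short steps, Python scripts to look and compute and a shell command to move; the robot and the scene stay as the last step left them, time stands still between calls to the robot, and variables do not carry over. Pictures are saved under pics/ and viewed, at most 10 in all, crops included, and the job is handed in when it is done.

```bash
mkdir -p pics
python3 - <<'E'
from workcell import bot
import cv2,numpy as np
s=bot.observe();print({k:np.round(v,3).tolist() for k,v in s.items()},bot.tip_reach)
for n in("top","scene"):
    p=bot.grab_frame(n);cv2.imwrite(f"pics/{n}.png",p["img"][:,:,::-1])
    for q in("reject","good_a","slot","reject_box"):
        print(n,q,[(np.round(d["xyz"],3).tolist(),round(d["conf"],2)) for d in bot.spot_point(q,p)])
    if n=="top":
        for d in bot.trace("reject",p):
            ys,xs=np.nonzero(d["region"]);print(xs.mean(),ys.mean(),len(xs),d["conf"],p["img"][d["region"]].mean(0), cv2.minAreaRect(np.c_[xs,ys].astype(np.int32)))
E
```

```text
{'clock': 0.0, 'qpos': [-1.242, 0.522, -0.036, 1.6, 0.021, 1.021, -0.113], 'qd': [-0.001, 0.001, 0.0, -0.001, -0.0, 0.0, 0.0], 'joint_efforts': [-0.0, -92.712, 1.979, -36.992, 0.018, 0.009, 0.0], 'position': [0.243, 0.576, 0.303], 'tool_rot': [-3.14, 0.0, 2.743], 'force': [-0.663, -0.342, -0.24], 'moment': [0.048, 0.03, 0.004], 'finger_force': 0.0, 'grip_width': 0.085} 0.0726
top reject [([0.451, -0.242, -0.003], 0.91), ([0.403, -0.148, 0.001], 0.73), ([0.358, -0.302, -0.0], 0.73), ([0.561, -0.077, -0.0], 0.43)]
top good_a [([0.56, -0.078, -0.003], 0.69), ([0.612, -0.274, 0.005], 0.58)]
top slot [([0.507, 0.216, 0.202], 0.76)]
top reject_box [([0.507, 0.217, 0.0], 0.81)]
451.8011928429423 255.94632206759442 503 0.81 [73.23459245 75.14314115 74.48906561] ((452.02947998046875, 255.38238525390625), (17.220029830932617, 32.25723648071289), 14.03624439239502)
403.4790874524715 281.80988593155894 526 0.72 [ 72.2851711  145.56463878  88.02851711] ((403.25006103515625, 281.7500305175781), (33.941123962402344, 16.26345443725586), 45.0)
479.73821989528795 308.369982547993 573 0.62 [149.7452007   59.36125654  54.21989529] ((479.0342102050781, 308.9246826171875), (17.673215866088867, 35.697547912597656), 69.44395446777344)
scene reject [([0.359, -0.301, 0.002], 0.92), ([0.454, -0.245, -0.001], 0.85), ([0.402, -0.149, -0.001], 0.58)]
scene good_a [([0.616, -0.27, 0.004], 0.92), ([0.557, -0.082, -0.0], 0.75)]
scene slot [([0.504, 0.215, 0.199], 0.85)]
scene reject_box [([0.504, 0.213, 0.001], 0.68)]
```

View pics/top.png

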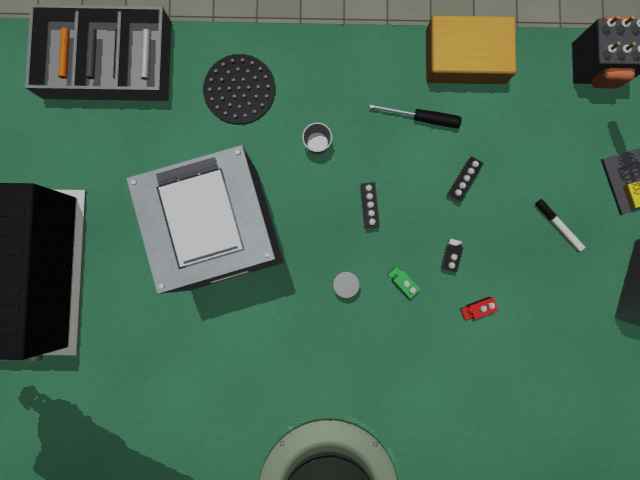

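View pics/scene.png

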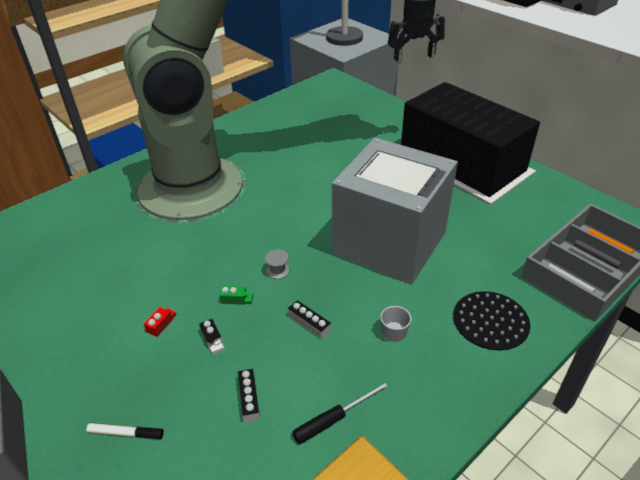

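The top view shows the black two-dome reject at about (452,256), with its tongue pointing up at (455,243). The green (404,283) and red (480,308) look-alikes are nearby, and the sound modules are at (370,205) and (465,180). The box flap is at about (202,217), with its hinge at the upper edge (187,172).

```bash
cat > h.py <<'E'
from workcell import bot
import cv2,numpy as np
from scipy.spatial.transform import Rotation as Ro
def unproj(p,uv,z,R=None,t=None):
    R=p["R"] if R is None else R; t=p["t"] if t is None else t
    c=-R.T@t; d=(R.T@np.linalg.inv(p["intrinsics"])@np.c_[uv,np.ones(len(uv))].T).T
    return c+d*((z-c[2])/d[:,2])[:,None]
def wristpose(s,p):
    T=np.eye(4);T[:3,:3]=Ro.from_euler("xyz",s["tool_rot"]).as_matrix();T[:3,3]=s["position"]
    C=np.linalg.inv(T@p["tool_from_camera"]);return C[:3,:3],C[:3,3]
def togo(pos,yaw):
    s=bot.observe();r=Ro.from_euler("xyz",s["tool_rot"]);g=Ro.from_euler("xyz",[np.pi,0,yaw])
    print("t",round(float(s["clock"]),2),"pos",np.round(s["position"],4),"rot",np.round(s["tool_rot"],3),"F",np.round(s["force"],1),"w",s["grip_width"],"ff",s["finger_force"],"q7",s["qpos"][6])
    print("shift mm",np.round(1e3*r.inv().apply(np.array(pos)-s["position"]),1),"turn",np.round((r.inv()*g).as_rotvec(),3))
E
python3 - <<'E'
from h import *
p=bot.grab_frame("top");im=p["img"]
m=((im.min(2)>170)).astype(np.uint8);m[:, :150]=0;m[:,255:]=0;m[:160]=0;m[275:]=0
m=cv2.morphologyEx(m,cv2.MORPH_OPEN,np.ones((5,5)))
c=max(cv2.findContours(m,0,1)[0],key=cv2.contourArea)
q=cv2.boxPoints(cv2.minAreaRect(c));w=unproj(p,q,.2);print(q,w,w.mean(0))
for a,b in zip(w,np.roll(w,-1,0)):d=b-a;print(np.linalg.norm(d),np.arctan2(d[1],d[0]))
for d in bot.trace("reject",p):
    ys,xs=np.nonzero(d["region"])
    if abs(xs.mean()-452)<5:
        w=unproj(p,np.c_[xs,ys],.02)[:,:2];(cx,cy),wh,a=cv2.minAreaRect((w*1000).astype(np.float32));print("reject",cx,cy,wh,a)
togo([.38,.40,.32],2.743);togo([.44,-.24,.25],2.9)
E
```

```text
[[157.81009 186.89316]
 [219.64243 169.58011]
 [240.63202 244.54303]
 [178.79968 261.85608]] [[0.55681543 0.2869872  0.2       ]
 [0.58703983 0.1871989  0.2       ]
 [0.46433888 0.14954418 0.2       ]
 [0.43503432 0.24829548 0.2       ]] [0.51080712 0.21800644 0.2       ]
0.10426514077151944 -1.2766946416152427
0.12834875009543545 -2.8438340928511154
0.10300765757550873 1.8592698165447294
0.12777983871746199 0.3076290283961512
reject 459.4971008300781 -244.00985717773438 (34.56713104248047, 65.4605712890625) 73.23274230957031
t 0.65 pos [0.2427 0.5759 0.3039] rot [-3.142 -0.     2.743] F [ 0.5 -0.   0.2] w 0.08588325935059198 ff 0.0 q7 -0.11278749034412106
shift mm [-194.8 -108.8  -16.1] turn [-0. -0. -0.]
t 0.65 pos [0.2427 0.5759 0.3039] rot [-3.142 -0.     2.743] F [ 0.5 -0.   0.2] w 0.08588325935059198 ff 0.0 q7 -0.11278749034412106
shift mm [-498.7 -675.3   53.9] turn [-0.    -0.    -0.157]
```

```bash
python3 -m jog '[[[-39,-22,-3,0,0,0,1],[-39,-22,-3,0,0,0,1],[-39,-22,-3,0,0,0,1],[-39,-22,-3,0,0,0,1],[-39,-22,-3,0,0,0,1]]]'; python3 -c "
from h import *
togo([.42,-.21,.28],2.85)"
```

```text
clock: 1.15
position: [0.3806, 0.3973, 0.3192]
tool_rot: [3.141, 0.0, 2.743]
force: [1.8, 1.3, -0.3]
grip_width: 0.0856
finger_force: 0.0
t 1.15 pos [0.3806 0.3973 0.3192] rot [3.141 0.    2.743] F [ 1.8  1.3 -0.3] w 0.08558303685712472 ff 0.0 q7 0.25813851668903876
shift mm [-272.1 -544.4   39. ] turn [ 0.     0.    -0.107]
```

```bash
python3 -m jog '[[[-18,-36,0,0,0,0,1],[-18,-36,0,0,0,0,1],[-18,-36,0,0,0,0,1],[-18,-36,0,0,0,0,1],[-18,-36,0,0,0,0,1]]]' | tail -0; python3 -m jog '[[[-18,-36,0,0,0,0,1],[-18,-36,0,0,0,0,1],[-18,-36,0,0,0,0,1],[-18,-36,0,0,0,0,1],[-18,-36,0,0,0,0,1]]]'; python3 -m jog '[[[-18,-36,8,0,0,0,1],[-18,-36,8,0,0,0,1],[-18,-36,8,0,0,0,1],[-18,-36,8,0,0,-0.05,1],[-18,-36,8,0,0,-0.05,1]]]'
python3 - <<'E'
from h import *
s=bot.observe();p=bot.grab_frame("wrist");cv2.imwrite("pics/w1.png",p["img"][:,:,::-1])
R,t=wristpose(s,p)
print([(np.round(d["xyz"],4),d["conf"]) for d in bot.spot_point("reject",p)])
for d in bot.trace("reject",p):
    ys,xs=np.nonzero(d["region"]);w=unproj(p,np.c_[xs,ys],.02,R,t)[:,:2]
    print(xs.mean(),ys.mean(),p["img"][d["region"]].mean(0).round(),cv2.minAreaRect((w*1000).astype(np.float32)))
togo([.456,-.243,.2],2.85)
E
```

```text
clock: 2.15
position: [0.4056, -0.0044, 0.3192]
tool_rot: [3.141, 0.001, 2.743]
force: [1.5, 0.9, 0.2]
grip_width: 0.0853
finger_force: 0.0
clock: 2.65
position: [0.4206, -0.2051, 0.2788]
tool_rot: [3.142, 0.0, 2.845]
force: [1.2, 1.5, -0.0]
grip_width: 0.0849
finger_force: 0.0
[(array([ 0.4554, -0.2401, -0.0011]), 0.94), (array([ 0.355 , -0.3018,  0.0022]), 0.63)]
199.00727802037846 174.46943231441048 [208.  78.  72.] ((353.58270263671875, -294.6431884765625), (30.524234771728516, 72.26978302001953), 19.980144500732422)
377.2546157148991 179.12752254186347 [110. 215. 142.] ((403.98297119140625, -146.79721069335938), (63.47896194458008, 29.22149085998535), 44.080223083496094)
292.7259445843829 261.91586901763225 [109. 112. 112.] ((455.91802978515625, -242.84669494628906), (30.500696182250977, 63.58574295043945), 74.19126892089844)
t 2.8 pos [ 0.4203 -0.2056  0.2784] rot [-3.141e+00 -1.000e-03  2.839e+00] F [ 0.8  0.5 -0.7] w 0.08567860887126928 ff 0.0 q7 1.7381105319914631
shift mm [-45.3 -25.   78.4] turn [-0.001 -0.001 -0.011]Exception ignored on flushing sys.stdout:
BrokenPipeError: [Errno 32] Broken pipe
```

View pics/w1.png

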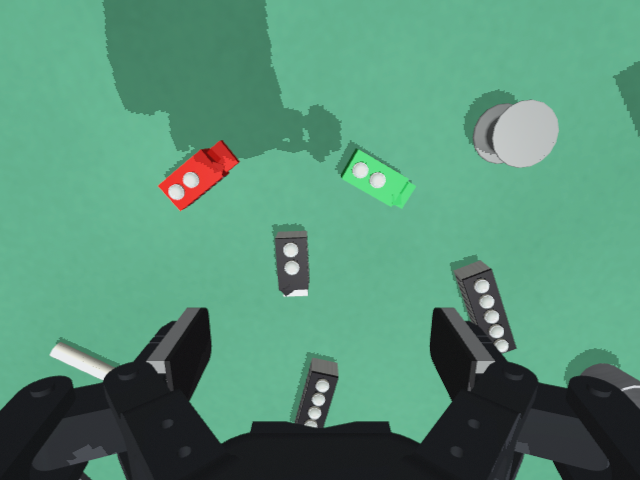

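The wrist view shows the black reject at (292,262) lined up between the fingers. Its tongue points toward the gripper at (294,294). Next I descend.

```bash
python3 -m jog '[[[-16,-8,30,0,0,-0.02,1],[-16,-8,30,0,0,0,1],[-14,-9,30,0,0,0,1],[0,0,30,0,0,0,1],[0,0,20,0,0,0,1]]]' >/dev/null
python3 - <<'E'
from h import *
s=bot.observe();p=bot.grab_frame("wrist");cv2.imwrite("pics/w2.png",p["img"][:,:,::-1])
R,t=wristpose(s,p)
print([(np.round(d["xyz"],4),d["conf"]) for d in bot.spot_point("reject",p)])
for d in bot.trace("reject",p):
    ys,xs=np.nonzero(d["region"]);w=unproj(p,np.c_[xs,ys],.02,R,t)[:,:2]
    print(xs.mean(),ys.mean(),p["img"][d["region"]].mean(0).round(),cv2.minAreaRect((w*1000).astype(np.float32)))
togo([.455,-.2415,.076],2.866)
E
```

```text
[(array([ 0.4033, -0.1492, -0.0028]), 0.91), (array([ 0.3577, -0.3001,  0.0032]), 0.74), (array([ 0.4544, -0.2397, -0.0007]), 0.65)]
469.3061201317134 120.39116611786079 [ 94. 202. 128.] ((402.947998046875, -148.071533203125), (62.026214599609375, 32.6109733581543), 43.778419494628906)
145.42066385264775 109.3098618572525 [185.  63.  58.] ((354.3702697753906, -295.55645751953125), (34.84275817871094, 70.02645111083984), 19.96164894104004)
312.0580855817151 270.15415019762844 [108. 110. 111.] ((456.3954162597656, -243.47145080566406), (29.201295852661133, 64.11627960205078), 74.87138366699219)
t 3.45 pos [ 0.4577 -0.2395  0.1386] rot [ 3.141e+00 -2.000e-03  2.863e+00] F [-0.4  0.5  1.3] w 0.08526606320442999 ff 0.0 q7 1.8963694184420643
shift mm [ 2.  -2.7 62.6] turn [ 0.    -0.002 -0.003]
```

View pics/w2.png

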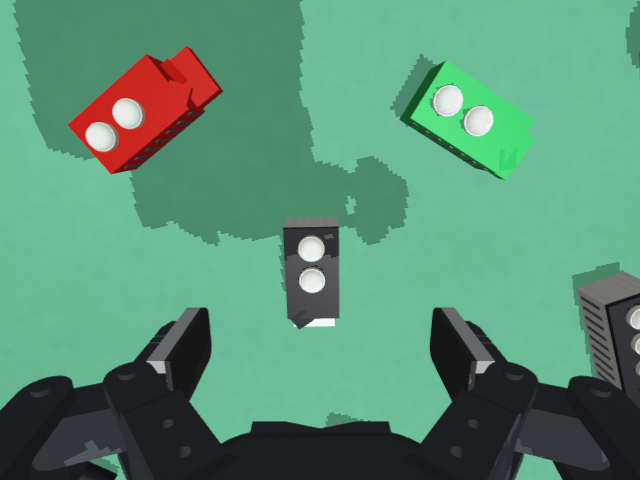

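The module at (312,270) is square between the fingers. I descend the rest of the way and grip at 50 N.

```bash
python3 -m jog '[[[1,-1,25,0,0,-0.01,1],[1,-1,25,0,0,0,1],[0,0,12,0,0,0,1],[0,0,0,0,0,0,1]]]'; python3 -m jog '[[[0,0,0,0,0,0,0],[0,0,0,0,0,0,0],[0,0,0,0,0,0,0],[0,0,0,0,0,0,0],[0,0,0,0,0,0,0]]]' 50;  python3 -m jog '[[[0,0,0,0,0,0,0],[0,0,0,0,0,0,0],[0,0,0,0,0,0,0]]]'
```

```text
clock: 3.85
position: [0.4555, -0.2415, 0.0769]
tool_rot: [3.141, -0.001, 2.873]
force: [-0.0, 0.6, 0.2]
grip_width: 0.0851
finger_force: 0.0
clock: 4.35
position: [0.4557, -0.2419, 0.0777]
tool_rot: [3.142, 0.001, 2.873]
force: [-0.9, 1.1, 13.3]
grip_width: 0.0272
finger_force: 49.3
clock: 4.65
position: [0.4557, -0.2419, 0.0776]
tool_rot: [3.141, 0.001, 2.873]
force: [-2.4, 1.5, 12.7]
grip_width: 0.0272
finger_force: 49.3
```

```bash
python3 -m jog '[[[0,0,-20,0,0,0,0],[0,0,-45,0,0,0,0],[0,0,-48,0,0,0,0],[0,0,-48,0,0,0,0],[0,0,-48,0,0,0,0]]]'; python3 -m jog '[[[0,0,-45,0,0,0.12,0],[0,0,0,0,0,0.14,0],[0,0,0,0,0,0.14,0],[0,0,0,0,0,0.14,0],[0,0,0,0,0,0.14,0]]]';python3 -m jog '[[[0,0,0,0,0,0.14,0],[0,0,0,0,0,0.14,0],[0,0,0,0,0,0.05,0]]]'; python3 -c "
from h import *
togo([.45,.12,.34],1.868)"
```

```text
clock: 5.15
position: [0.4549, -0.2416, 0.2881]
tool_rot: [-3.142, 0.0, 2.873]
force: [1.7, -0.2, -1.4]
grip_width: 0.0272
finger_force: 50.0
clock: 5.65
position: [0.4552, -0.2417, 0.3312]
tool_rot: [3.141, 0.0, 2.187]
force: [0.9, -0.4, -0.5]
grip_width: 0.0271
finger_force: 50.0
clock: 5.95
position: [0.4552, -0.2416, 0.331]
tool_rot: [-3.142, -0.0, 1.857]
force: [0.4, -0.1, -1.5]
grip_width: 0.0268
finger_force: 50.0
t 5.95 pos [ 0.4552 -0.2416  0.331 ] rot [-3.142 -0.     1.857] F [ 0.4 -0.1 -1.5] w 0.026804939941701474 ff 49.97669443488121 q7 0.8999114384361049
shift mm [348.4  97.1  -8.9] turn [-0.    -0.    -0.011]
```

```bash
python3 -m jog '[[[43.5,12,-1,0,0,-0.01,0],[43.5,12,-1,0,0,0,0],[43.5,12,-1,0,0,0,0],[43.5,12,-1,0,0,0,0],[43.5,12,-1,0,0,0,0]]]' >/dev/null; python3 -m jog '[[[43.5,12,-1,0,0,0,0],[43.5,12,-1,0,0,0,0],[43.5,12,-1,0,0,0,0],[0,0,0,0,0,0,0]]]'
python3 - <<'E'
from h import *
s=bot.observe();p=bot.grab_frame("wrist");cv2.imwrite("pics/w3.png",p["img"][:,:,::-1])
print([(q,np.round(d["xyz"],4),d["conf"]) for q in("slot","reject_box","reject") for d in bot.spot_point(q,p)])
R,t=wristpose(s,p);im=p["img"];m=(im.min(2)>170).astype(np.uint8);m[320:]=0
m=cv2.morphologyEx(m,cv2.MORPH_OPEN,np.ones((7,7)))
c=max(cv2.findContours(m,0,1)[0],key=cv2.contourArea)
w=unproj(p,c[:,0].astype(float),.2,R,t)[:,:2]*1000;print(cv2.minAreaRect(w.astype(np.float32)),cv2.boundingRect(c))
togo([.507,.217,.3],1.868)
E
```

```text
clock: 6.85
position: [0.4434, 0.1244, 0.339]
tool_rot: [3.141, -0.001, 1.88]
force: [1.8, -1.3, 0.1]
grip_width: 0.027
finger_force: 50.0
[('slot', array([0.4991, 0.22  , 0.2001]), 0.72), ('reject', array([0.4421, 0.1298, 0.2599]), 0.59), ('reject', array([ 0.3577, -0.3008,  0.0018]), 0.58)]
((507.289794921875, 217.7077178955078), (135.66688537597656, 104.84384155273438), 17.222185134887695) (358, 30, 277, 205)
t 7.05 pos [0.444  0.1181 0.339 ] rot [-3.142  0.     1.872] F [ 0.3 -0.2 -1.7] w 0.026811137560975865 ff 50.01152381300926 q7 0.04288339793763325
shift mm [75.8 89.5 39. ] turn [-0.     0.     0.004]
```

View pics/w3.png

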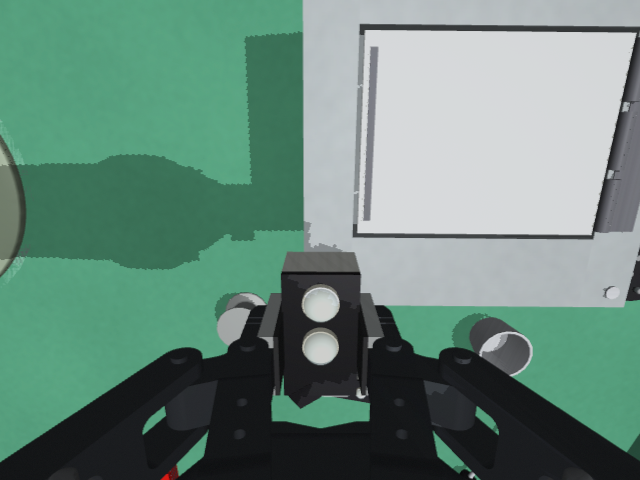

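The module is held straight at (320,315), and the flap quad runs from (358,30) to beyond (635,235) with the hinge on the right. The slot centre comes out at (0.507, 0.217). Next I move over it.

```bash
python3 -m jog '[[[25,30,5,0,0,0,0],[25,30,5,0,0,0,0],[26,29.5,10,0,0,0,0],[0,0,0,0,0,0,0],[0,0,0,0,0,0,0]]]'; python3 -c "
from h import *
togo([.507,.217,.222],1.871)"
```

```text
clock: 7.55
position: [0.5072, 0.2172, 0.3183]
tool_rot: [-3.14, 0.001, 1.872]
force: [-0.6, -0.3, -0.8]
grip_width: 0.027
finger_force: 50.0
t 7.55 pos [0.5072 0.2172 0.3183] rot [-3.140e+00  1.000e-03  1.872e+00] F [-0.6 -0.3 -0.8] w 0.027004751649718033 ff 50.018759071826935 q7 -0.0312694313528456
shift mm [-0.1 -0.1 96.3] turn [-0.001  0.001  0.001]
```

```bash
python3 -m jog '[[[0,0,20,0,0,0,0],[0,0,15,0,0,0,0],[0,0,10,0,0,0,0],[0,0,10,0,0,0,0],[0,0,10,0,0,0,0]]]';python3 -m jog '[[[0,0,10,0,0,0,0],[0,0,10,0,0,0,0],[0,0,9,0,0,0,0],[0,0,3,0,0,0,0],[0,0,0,0,0,0,0]]]'; python3 -c "
from h import *
togo([.507,.217,.222],1.871)
for n in ('top','wrist'):
    p=bot.grab_frame(n);im=p['img'][:,:,::-1]
    if n=='top': im=cv2.resize(im[120:320,100:320],None,fx=2.4,fy=2.4); a=im
cv2.imwrite('pics/ins.png',a)"
```

```text
clock: 8.05
position: [0.5073, 0.2177, 0.254]
tool_rot: [3.14, -0.0, 1.872]
force: [0.6, -0.2, 2.6]
grip_width: 0.0269
finger_force: 50.3
clock: 8.55
position: [0.5065, 0.218, 0.2213]
tool_rot: [-3.14, 0.0, 1.873]
force: [-3.1, -1.6, -0.2]
grip_width: 0.0272
finger_force: 53.1
t 8.55 pos [0.5065 0.218  0.2213] rot [-3.14   0.     1.873] F [-3.1 -1.6 -0.2] w 0.02715012450903914 ff 53.116211807064246 q7 0.023061284225932805
shift mm [-1.1  0.2 -0.7] turn [-0.002  0.     0.002]
```

View pics/ins.png

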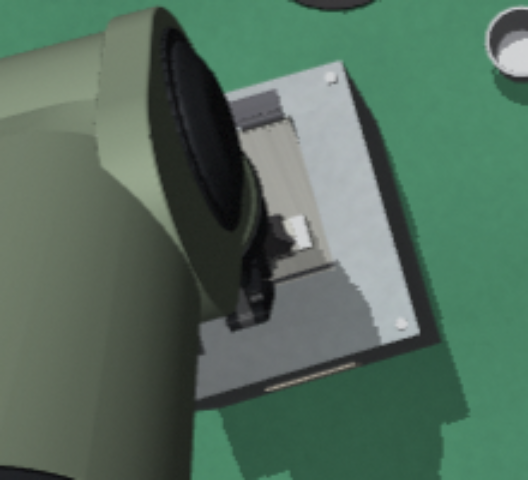

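The crop shows the flap swung down inside the box, with its free edge below (330,265), and the module in the slot with its bright tongue at (300,232). Next I open to about 50 mm and hold.

```bash
python3 -m jog '[[[0,0,0,0,0,0,0.59],[0,0,0,0,0,0,0.59],[0,0,0,0,0,0,0.59],[0,0,0,0,0,0,0.59],[0,0,0,0,0,0,0.59]]]';python3 -m jog '[[[0,0,0,0,0,0,0.59],[0,0,0,0,0,0,0.59],[0,0,0,0,0,0,0.59],[0,0,0,0,0,0,0.59],[0,0,0,0,0,0,0.59]]]'
python3 - <<'E'
from h import *
p=bot.grab_frame("wrist");cv2.imwrite("pics/w4.png",p["img"][:,:,::-1])
print([(np.round(d["xyz"],4),d["conf"]) for d in bot.spot_point("reject",p)])
E
```

```text
clock: 9.15
position: [0.507, 0.2183, 0.222]
tool_rot: [3.141, -0.0, 1.873]
force: [-2.3, -0.3, 1.7]
grip_width: 0.0504
finger_force: 1.7
clock: 9.65
position: [0.507, 0.2183, 0.2219]
tool_rot: [3.141, -0.0, 1.873]
force: [-2.5, -0.5, 2.8]
grip_width: 0.0502
finger_force: 1.7
[(array([0.4558, 0.2047, 0.0167]), 0.85)]
```

View pics/w4.png

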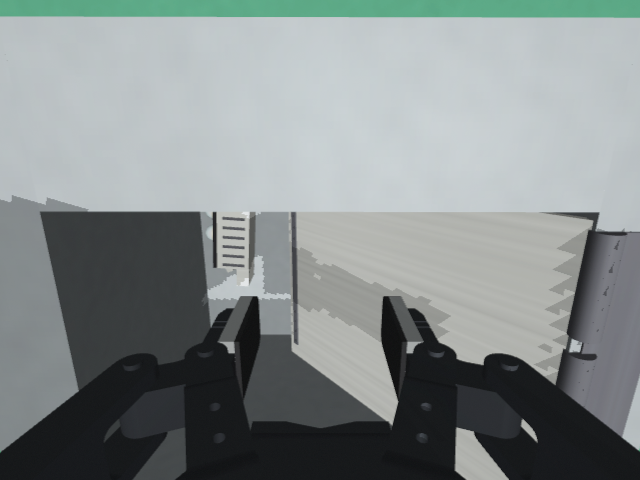

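The module lies on its side on the box floor at about (232,245), clear of the fingers, and the flap is held open. I withdraw straight up.

```bash
python3 -m jog '[[[0,0,-10,0,0,0,0.59],[0,0,-15,0,0,0,0.59],[0,0,-15,0,0,0,0.59],[0,0,-20,0,0,0,0.59],[0,0,-20,0,0,0,0.59]]]' >/dev/null;python3 -m jog '[[[0,0,-30,0,0,0,0.59],[0,0,-30,0,0,0,0.59],[-40,0,0,0,0,0,0.59],[-40,0,0,0,0,0,0.59],[-40,0,0,0,0,0,0.59]]]' >/dev/null; python3 -m jog '[[[-40,0,0,0,0,0,0.59],[-40,0,0,0,0,0,0.59],[0,0,0,0,0,0,0.59],[0,0,0,0,0,0,0.59]]]'
python3 - <<'E'
from h import *
p=bot.grab_frame("scene");cv2.imwrite("pics/end.png",p["img"][:,:,::-1])
print([(np.round(d["xyz"],4),d["conf"]) for q in("reject","good_a") for d in bot.spot_point(q,p)])
E
```

```text
clock: 11.15
position: [0.5665, 0.0264, 0.3624]
tool_rot: [3.141, 0.0, 1.871]
force: [-0.1, 1.5, 0.2]
grip_width: 0.0506
finger_force: 0.0
[(array([ 0.4029, -0.1456, -0.0013]), 0.86), (array([ 0.3554, -0.2976,  0.0019]), 0.82), (array([ 0.6186, -0.2721,  0.0022]), 0.89), (array([ 0.5576, -0.0811, -0.0013]), 0.77)]
```

View pics/end.png

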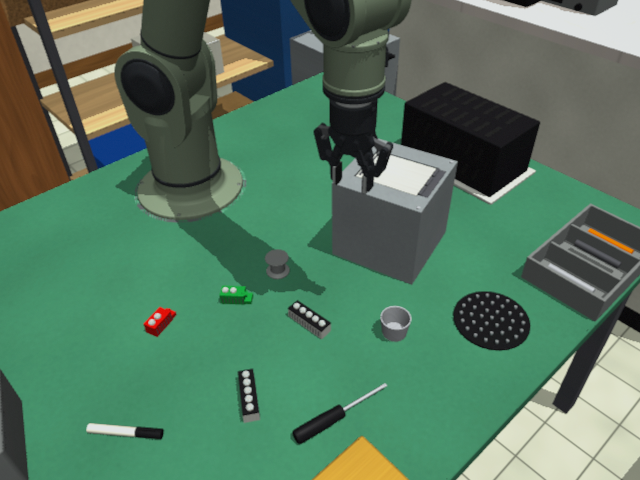

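The flap is shut at (405,170), the sound modules have not moved, and the gripper is clear of the box.

```bash
python3 -c "
from workcell import bot
print(bot.job_done())"
```

```text
the job is handed in; nothing more can be done
None
```

The snapped module is on the floor of the reject box, the flap has sprung shut, both sound modules are where they started, and the job was handed in after about 11 s on the robot's clock; no verdict came back.

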